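Dock the tilting stage and hold a sample slide flush on it

ROBOT

A 6-joint arm with a two-finger parallel gripper is mounted at the origin on the work surface; the furniture and walls round the work are solid. World frame = base frame: x ahead of the robot, y to its left, z up, the work surface at z = 0. Lengths are in mm, angles in rad, forces in N, time in s.
With the tool pointing down it reaches from about 250 to 775 mm from the base axis. Payload 4 kg.
Tool frame: the origin (TCP) lies where the fingers leave the gripper's body, on its centre line; the fingertips stand 73 mm ahead of it and the grasp point (between the pads) lies 54 mm ahead of it; z points along the fingers, y is the line along which they close (so a half turn about z gives the same grasp; the last joint's range is limited). The gripper opens to 85 mm and grips with 20 to 120 N. Pads are 22 mm wide; open, the fingers measure 114 mm over their backs; the gripper's body (76 mm by 85 mm) begins 54 mm behind the grasp point. The pads swing forward as they close: fully open they stand 13 mm farther back than shut.
Start: joints at [0.696, 0.087, 1.371, -0, 1.684, -0.103], TCP at [383.594, 394.165, 303.941] pointing down, gripper open.
Joint ranges: [-3.1, 3.1], [-0.76, 2.03], [0.27, 2.55], [-1.08, 4.22], [0.17, 2.65], [-2.57, 2.57]. Speed limits (rad/s): [2.79, 2.79, 3.14, 3.14, 3.14, 3.14].

INTERFACE

Orientations are given as a rotation vector (axis times angle).
In Python, from cell import r, vision, sign_off gives the robot as it stands.
- The arm moves only by the tool apply_moves, never from a script. Its arguments are lists of equal length, an entry for each row: "offset": the shift along the world's x, y, z in mm, a list of three; "turn": the turn, a rotation vector about the world's x, y, z in rad, a list of three. In form: {"offset": [[x, y, z], ...], "turn": [[rx, ry, rz], ...]}. A call has 1 to 8 rows; each row shifts and turns the commanded pose from where the row before left it; what a row does not reach is not made up. A row lasts 1/12 s, in which the tool goes at most 41.7 mm and 7.16 degrees, less where a joint would pass 70% of its speed; a pose out of reach is approached as far as the arm can. A call with a gripper value outside its range is refused whole. "claw" is the finger opening in mm, from 0 to 85.4, set as the call begins (left out, the last holds). The fingers move at their own pace and stop on an object; "newtons" is the grip in N (left out, the last holds). Time passes only in rows, so rows that do not move let the fingers close. It gives the time, the measured TCP pose, the force, the opening and the grip force at its end, in the units of the state.
- r.sense(): the state, without advancing time (a new reading comes with each control period).
- vision.capture(name): name is "scene" or "side" or "wrist"; returns a dict with "frame" (400x640x3 uint8, red, green, blue), "fx", "fy", "cx", "cy" (pixels), "R" (3x3) and "t" (3): a world point X has camera coordinates R X + t. Camera axes: x right, y down, z forward; pixel columns grow to the right and rows downward; lengths in mm; the calibration is good to about 2 mm. A picture is of the moment at which its call begins. There is no depth.
- sign_off(): hands the job in; it is judged then, once.
The state is a dict: "time_s": time; "joint_positions": joint angles; "joint_vel": joint speeds; "joint_efforts": joint torques, N m; "tcp_pos": TCP position; "ee_rot": TCP orientation; "wrist_force": force on the tool from outside, world axes, zero at the start; "ft_torque": the same for the moment, N m; "grip_width": finger opening in mm; "grasp_force": force on a finger pad.
Only numpy, scipy, OpenCV 4.12 (cv2) and the standard library are available. Lean on these libraries where they do the work, as an engineer would, in place of code of your own. Each camera call takes 0.05 s, during which the arm holds its last target. There are 200 camera calls.

TASK

By its orange handle, slide the grey tray that carries the white tilted stage into the slotted metal dock until it is fully home against the stop, and let it go. Then pick the sample slide up by its blue grip, tilt it to match the sloping white face and hold it flush against the middle of that face, its length running up the slope, with a light but definite push. Finish while still gripping the slide and pressing it there; do not press hard, and leave the vial, beaker and amber bottle where they are.

Things in the scene. Friction and masses are not known exactly. Their poses are not given: they have to be found in the camera images.
- dock: fixed aluminium dock, 143 mm wide, 22 high, blue strip on its back bar. Origin: on the bench at the foot of the stop face, mid-width; x the way the tray is pushed in, z up. Slot 115 mm wide (tray 110), 70 mm long; flared guides reach 94 mm in front of the stop and open to 140 mm. Lips overhang the slot by 9 mm with 16 mm of height below. No floor: the tray slides on the bench.
- dock_home (a point): the point on the stop face, mid-width, 4 mm above the bench, where the tray's nose comes when it is home; axes as the dock's
- tray: loose grey tray, 140 (x) x 110 (y) x 8 mm, about 0.6 kg with the stage built on it; lies on the bench in front of the dock's mouth, askew. Origin: centre of the underside; x points to its nose (the end that enters the dock first), z up. Heavier at the nose: slide it along the bench rather than lift it.
- tray_handle (a point): middle of the orange upright handle of the tray, 32 mm above the bench, 54 mm behind the tray's centre. The handle is a plate 14 mm thick (tray y), 28 mm long (tray x), its top 54 mm above the bench; a 26 mm wide foot reaches up to 11 mm. Axes as the tray's.
- tray_nose (a point): middle of the tray's front edge, 70 mm ahead of its centre, 4 mm above the underside; axes as the tray's
- stage: white stage plate, 88 mm up the slope x 64 mm, steel arcs below, hinged on the tray at its low end, toward the orange handle (hinge 24 mm behind the tray's centre, 30 mm above the bench). It rises toward the nose at an angle that differs each time (about 11 to 29 degrees) and is clamped: 25 N does not move it. Origin on the hinge; x up the slope, z square to the face
- stage_face (a point): centre of the white face of the stage; x up the slope, y across, z square out of the face. The face is 88 x 64 mm and flat; its centre is 45 to 57 mm above the bench, its top edge at most 80 mm
- slide: loose sample slide: a stiff flat plate, 76 (x) x 50 (y) x 6 mm, aluminium with two green-tinted glass strips along it and an upright blue grip in the middle; 90 g; lies flat on the bench to the right of the tray. Origin: centre of the underside, z up through the grip
- slide_grip (a point): middle of the slide's blue grip, 31 mm above the slide's underside. The grip is a plate 14 mm thick (slide y), 30 mm long (slide x), from 6 to 52 mm above the underside. Axes as the slide's
- slide_base (a point): centre of the slide's flat underside, the side that goes against the stage; axes as the slide's
- vial: bystander: glass sample vial with black cap, 23 mm across, 59 mm high; origin under its centre
- beaker: bystander: clear plastic beaker, 61 x 64 x 72 mm high; origin under its centre
- bottle: bystander: amber bottle with black cap, 55 mm across, 115 mm high; origin under its centre
Things that resemble listed ones, but are neither listed nor needed, are in the scene too. Of the things that look like the dock, the largest one is meant.

How it is judged:
By the outcome, as a careful person would: the job done as asked, in the order asked, and still so for the second after the job is handed in, while the arm keeps its last pose, push and grip.
It also fails if it takes over 58 s, if anything falls off the work surface, if the arm or the gripper's body presses on something with over 40 N, if the wrist force passes 120 N, or if a joint passes its speed limit or range.

## Working session

There is one attempt and no reset: what is moved stays moved. The work goes in short steps, Python scripts to look and compute and a tool call to move; the robot and the scene stay as the last step left them, time stands still between calls to the robot, and variables do not carry over. Pictures are saved under pics/ and viewed, at most 10 in all, crops included, and the job is handed in when it is done.

Besides the shell and the picture viewer there is one more tool, called after "Emit:" as name(argument=value, ...), one argument or row to a line, values as JSON. apply_moves: Moves the arm, as the interface text tells. Its arguments: {"type":"object","properties":{"offset":{"type":"array"},"turn":{"type":"array"},"claw":{"type":"number"},"newtons":{"type":"number"}},"required":["offset","turn"]}

```bash
ls; mkdir -p pics; python3 - <<'E'
from cell import r, vision
import cv2,numpy as np,pickle
C={}
for n in ["scene","side","wrist"]:
    c=vision.capture(n); C[n]=c
    cv2.imwrite(f"pics/{n}0.png",c["frame"][:,:,::-1])
    R=np.array(c["R"]);t=np.array(c["t"]);print(n,c["fx"],c["cx"],c["cy"],(-R.T@t).round(),R[2].round(2))
pickle.dump(C,open("c0.pkl","wb"))
print(r.sense())
E
```

```text
pics
scene 385.7696864012935 321.0137046689366 196.1027416809688 [804. 563. 933.] [-0.37 -0.46 -0.81]
side 432.14566760495 316.87922180995804 200.18879720260736 [-255.  986.  611.] [ 0.52 -0.74 -0.44]
wrist 291.436161645874 317.4550948329857 200.0783202042646 [332. 445. 373.] [ 0.2  -0.2  -0.96]
{'time_s': 0.15, 'joint_positions': array([ 6.95910124e-01,  8.78336890e-02,  1.37192576e+00,  7.88637025e-06,
        1.68361840e+00, -1.03100398e-01]), 'joint_vel': array([ 0.00129248, -0.00118781, -0.00321392,  0.0005733 ,  0.00056149,
        0.00120804]), 'joint_efforts': array([ 1.72599364e-03, -3.52371812e+01, -3.13679516e+01, -6.51643109e-05,
        7.99021334e-03, -6.26952996e-06]), 'tcp_pos': array([383.37928628, 393.99606559, 302.97195567]), 'ee_rot': array([-1.18213327e+00, -2.90978480e+00,  2.46909025e-03]), 'wrist_force': array([ 0.47044049, -0.76299497, -0.10776122]), 'ft_torque': array([ 0.0019392 , -0.0277434 ,  0.01641507]), 'grasp_force': 0.0, 'grip_width': 85.42157814203077}
```

View pics/scene0.png

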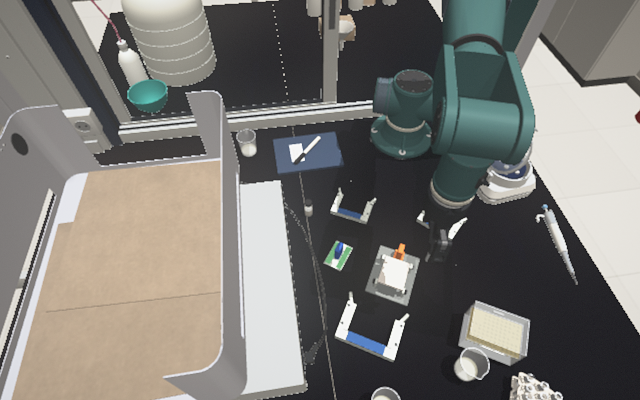

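View pics/side0.png

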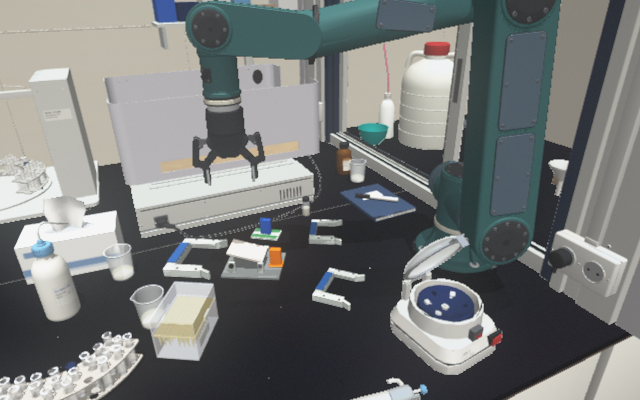

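View pics/wrist0.png

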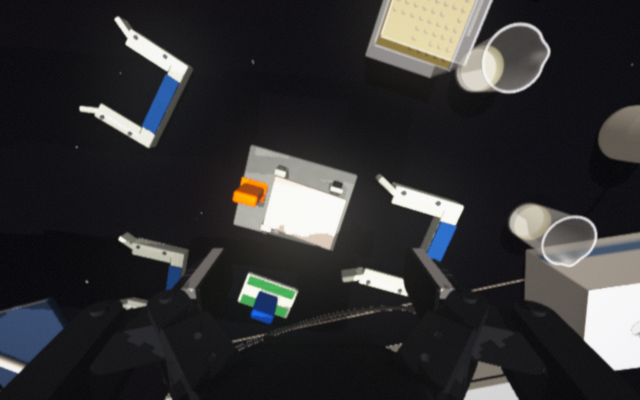

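The scene and wrist pictures show the tray at wrist (295,197), handle (250,190), its dock on the right (430,235), the slide at (266,297) with blue grip (264,306). The two smaller docks at the left are decoys. Now I'll measure.

```bash
cat > h.py <<'E'
import numpy as np,cv2
def ray(c,u,v):
    R=np.array(c["R"]);t=np.array(c["t"])
    d=R.T@np.array([(u-c["cx"])/c["fx"],(v-c["cy"])/c["fy"],1.]);return -R.T@t,d/np.linalg.norm(d)
def plane(c,p,z):
    o,d=ray(c,*p);return o+d*(z-o[2])/d[2]
def tri(obs):
    A=np.zeros((3,3));b=np.zeros(3);L=[ray(c,*p) for c,p in obs]
    for o,d in L:
        P=np.eye(3)-np.outer(d,d);A+=P;b+=P@o
    X=np.linalg.solve(A,b);return X,max(np.linalg.norm((np.eye(3)-np.outer(d,d))@(X-o)) for o,d in L)
def proj(c,X):
    q=np.array(c["R"])@np.array(X)+np.array(c["t"]);return np.array([c["fx"]*q[0]/q[2]+c["cx"],c["fy"]*q[1]/q[2]+c["cy"]])
def hsv(c):return cv2.cvtColor(c["frame"],cv2.COLOR_RGB2HSV)
M={"orange":((5,150,90),(18,255,255)),"blue":((105,130,40),(125,255,255)),"green":((45,90,60),(85,255,255)),"white":((0,0,190),(180,60,255)),"bright":((0,0,60),(180,80,255))}
def blobs(c,name,roi=None,amin=20):
    m=cv2.inRange(hsv(c),*M[name])
    if roi:
        k=np.zeros_like(m);x0,y0,x1,y1=roi;k[y0:y1,x0:x1]=1;m*=k
    cs,_=cv2.findContours(m,cv2.RETR_EXTERNAL,cv2.CHAIN_APPROX_NONE)
    return sorted([k for k in cs if cv2.contourArea(k)>amin],key=cv2.contourArea,reverse=True)
def quad(k):
    h=cv2.convexHull(k)
    for e in np.linspace(.01,.12,23):
        a=cv2.approxPolyDP(h,e*cv2.arcLength(h,True),True)
        if len(a)<=4:break
    return a.reshape(-1,2)
E
python3 - <<'E'
import pickle;from h import *
np.set_printoptions(precision=1,suppress=True)
C=pickle.load(open("c0.pkl","rb"))
for n in C:
    for col in ["orange","blue","green"]:
        for k in blobs(C[n],col)[:7]:
            (x,y),s,a=cv2.minAreaRect(k);print(n,col,(round(x),round(y)),np.round(s),round(a),plane(C[n],(x,y),20 if col!="green" else 6)[:2])
c=C["wrist"]
for nm,roi in [("tray",(225,135,365,260)),("white",(225,135,365,260)),("dock",(335,165,475,305))]:
    k=blobs(c,"white" if nm=="white" else "bright",roi)
    for b in k[:3]:
        q=quad(b);print(nm,cv2.contourArea(b),q.tolist(),[plane(c,p,22 if nm=="dock" else 8)[:2].round(0).tolist() for p in q])
E
```

```text
scene orange (400, 251) [ 9. 15.] 18 [332.2 314.9]
scene blue (365, 342) [39.  9.] 22 [563.7 431.1]
scene blue (339, 250) [ 6. 16.] 27 [457.6 210.6]
scene green (343, 257) [ 4. 22.] 29 [456.9 229.6]
side orange (276, 256) [19. 14.] 90 [347.6 308.4]
side blue (164, 10) [21. 23.] 90 [ 14136.  -10031.8]
side blue (177, 252) [ 7. 26.] 36 [569.8 430.6]
side blue (265, 226) [15. 10.] 90 [473.6 203.8]
side blue (324, 280) [ 7. 20.] 32 [195.4 324.2]
side blue (312, 228) [10.  5.] 90 [353.8 142.7]
wrist orange (249, 193) [31. 27.] 17 [338.2 318.8]
wrist blue (160, 103) [17. 58.] 26 [195.  324.1]
wrist blue (441, 241) [17. 40.] 24 [557.9 450.4]
wrist blue (264, 308) [24. 28.] 18 [465.9 208.3]
wrist blue (173, 278) [13. 25.] 9 [346.3 153.4]
wrist green (271, 287) [47.  8.] 19 [454.2 231.1]
wrist green (247, 301) [14.  9.] 18 [445.5 190.6]
wrist green (280, 312) [11.  9.] 18 [491.9 211.2]
tray 8121.5 [[251, 145], [357, 175], [333, 250], [233, 224]] [[299.0, 361.0], [418.0, 430.0], [473.0, 336.0], [352.0, 267.0]]
white 3835.0 [[275, 169], [346, 200], [329, 248], [260, 229]] [[340.0, 361.0], [433.0, 397.0], [467.0, 334.0], [382.0, 287.0]]
white 40.5 [[330, 188], [341, 189], [342, 192], [333, 191]] [[407.0, 394.0], [418.0, 403.0], [422.0, 401.0], [412.0, 394.0]]
dock 2529.5 [[376, 175], [464, 206], [454, 289], [445, 298]] [[431.0, 447.0], [539.0, 500.0], [626.0, 419.0], [629.0, 402.0]]
dock 1044.0 [[341, 271], [402, 277], [408, 295], [343, 282]] [[498.0, 327.0], [562.0, 380.0], [590.0, 368.0], [512.0, 317.0]]
dock 870.0 [[354, 173], [357, 178], [335, 244], [335, 168]] [[411.0, 429.0], [418.0, 428.0], [463.0, 348.0], [390.0, 417.0]]
```

```bash
python3 - <<'E'
import cv2,pickle
C=pickle.load(open("c0.pkl","rb"))
a=cv2.resize(C["wrist"]["frame"][130:330,220:480],None,fx=3,fy=3,interpolation=cv2.INTER_CUBIC)
cv2.imwrite("pics/w1.png",a[:,:,::-1])
E
```

```text
(no output)
```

View pics/w1.png

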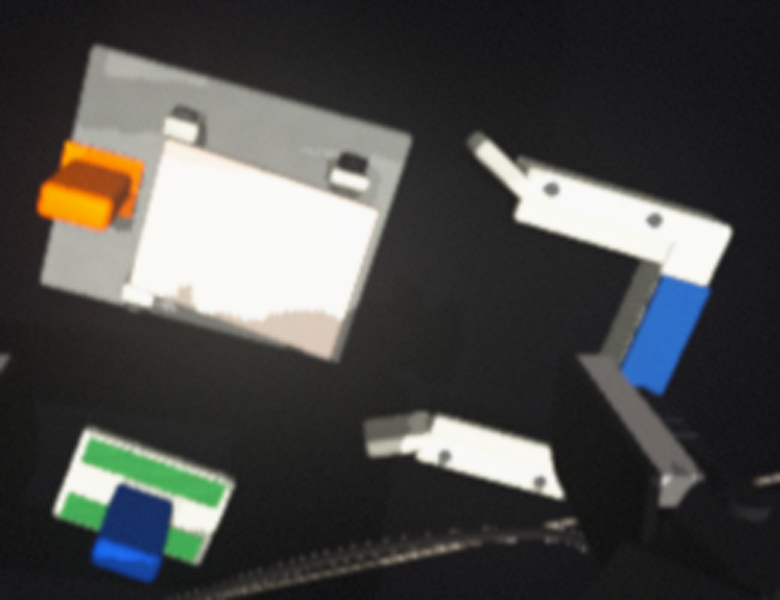

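The crop shows the tray yawed about 30°, with its handle at the rear-left end. The dock lies ahead to the right, its lips along the same direction, with a finger hiding part of it. I'll go above the handle, aligned with it, and look again from there.

Emit:
apply_moves(
  offset=[
    [-4,-6,0],
    [-4,-6,0],
    [-4,-6,0],
    [-4,-6,0],
    [-4,-6,0],
    [-4,-6,0],
    [-4,-6,0],
    [-4,-6,0],
  ],
  turn=[
    [0,0,0.108],
    [0,0,0.108],
    [0,0,0.108],
    [0,0,0.108],
    [0,0,0.108],
    [0,0,0.108],
    [0,0,0.108],
    [0,0,0.108],
  ],
)

```text
time_s: 0.82
tcp_pos: [351.2, 345.8, 303.5]
ee_rot: [0.153, -3.137, 0.001]
wrist_force: [1.0, -0.1, 0.4]
grip_width: 85.3
grasp_force: 0.0
```

Emit:
apply_moves(
  offset=[
    [-3,-6,0],
    [-3,-6,0],
    [-3,-6,0],
    [-3,-6,0],
    [0,0,0],
  ],
  turn=[
    [0,0,0.107],
    [0,0,0.107],
    [0,0,0.107],
    [0,0,0.107],
    [0,0,0],
  ],
)

```text
time_s: 1.23
tcp_pos: [339.1, 321.4, 303.7]
ee_rot: [0.81, -3.035, 0.001]
wrist_force: [0.2, -0.1, 0.1]
grip_width: 85.5
grasp_force: 0.0
```

```bash
python3 - <<'E'
from cell import r, vision
import cv2,numpy as np,pickle
from h import *
c=vision.capture("wrist");pickle.dump(c,open("c1.pkl","wb"))
s=vision.capture("scene");pickle.dump(s,open("s1.pkl","wb"))
a=cv2.resize(c["frame"][60:400,130:510],None,fx=1.75,fy=1.75)
cv2.imwrite("pics/w2.png",a[:,:,::-1])
b=cv2.resize(s["frame"][220:370,310:440],None,fx=4,fy=4,interpolation=cv2.INTER_CUBIC)
cv2.imwrite("pics/s2.png",b[:,:,::-1])
for col in ["orange","blue","green"]:
    for k in blobs(c,col)[:5]:print(col,cv2.boundingRect(k),quad(k).tolist())
q=r.sense();print(q["tcp_pos"],q["ee_rot"],q["joint_positions"])
E
```

```text
orange (306, 159, 21, 34) [[326, 159], [326, 185], [311, 191], [306, 159]]
blue (351, 48, 61, 35) [[355, 48], [410, 66], [405, 82], [351, 64]]
blue (145, 102, 59, 18) [[201, 102], [203, 118], [147, 119], [145, 102]]
blue (182, 204, 24, 32) [[205, 205], [205, 223], [183, 235], [182, 214]]
green (209, 189, 12, 49) [[210, 189], [220, 191], [219, 237], [209, 236]]
green (185, 187, 11, 25) [[194, 187], [195, 204], [185, 211], [185, 187]]
[339.56439781 322.15519632 303.81125282] [-8.03525765e-01  3.03705901e+00  4.30129645e-04] [ 6.37745082e-01 -9.67954607e-02  1.55417148e+00  2.42804923e-04
  1.68408230e+00 -1.45031839e+00]
```

View pics/w2.png

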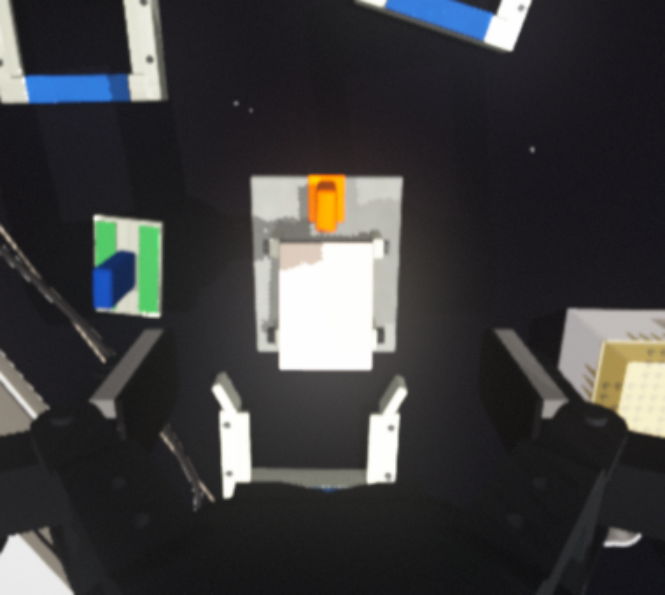

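View pics/s2.png

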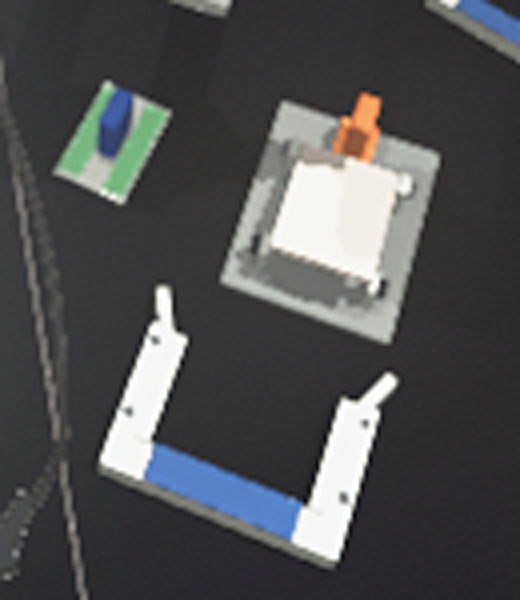

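The tray is nearly aligned with the wrist view: corners at crop (250,177), (403,177), (393,352), (258,352). The dock lies ahead, its lips at x≈219–250 and 370–399. The scene crop shows the lips' inner ends at (187,338) and (343,398), and the bar's inner corners at (150,445) and (303,503).

```bash
python3 - <<'E'
import pickle;from h import *
np.set_printoptions(precision=1,suppress=True)
c=pickle.load(open("c1.pkl","rb"));s=pickle.load(open("s1.pkl","rb"))
W=lambda u,v:(130+u/1.75,60+v/1.75);S=lambda u,v:(310+u/4,220+v/4)
def sh(n,cam,f,pts,z):
    P=np.array([plane(cam,f(*p),z)[:2] for p in pts]);print(n,P.tolist() and P.round(1).tolist())
    return P
ang=lambda a,b:np.degrees(np.arctan2(*(b-a)[::-1]))
T=sh("trayW",c,W,[(250,177),(403,177),(393,352),(258,352)],8);print(ang(T[0],T[3]),ang(T[1],T[2]),ang(T[0],T[1])-90,np.linalg.norm(T[0]-T[1]),np.linalg.norm(T[0]-T[3]))
T=sh("trayS",s,S,[(285,100),(441,155),(391,342),(221,283)],8);print(ang(T[0],T[3]),ang(T[1],T[2]),ang(T[0],T[1])-90, T.mean(0))
# dock: inner front R, inner front L, inner back R, inner back L
for n,cam,f,pts in [("dockW",c,W,[(249,412),(372,410),(252,469),(368,470)]),("dockS",s,S,[(187,338),(343,398),(150,445),(303,503)])]:
    D=sh(n,cam,f,pts,22);print("yaw",ang(D[0],D[2]),ang(D[1],D[3]),ang(D[0],D[1])-90,ang(D[2],D[3])-90,"w",np.linalg.norm(D[0]-D[1]),np.linalg.norm(D[2]-D[3]),"len",np.linalg.norm(D[0]-D[2]),"backmid",(D[2]+D[3])/2,"frontmid",(D[0]+D[1])/2)
D=sh("outS",s,S,[(153,322),(380,412),(100,462),(335,552)],22);print(ang(D[0],D[2]),ang(D[1],D[3]),ang(D[2],D[3])-90,np.linalg.norm(D[2]-D[3]),D[2:].mean(0))
# slide
L=sh("slideW",c,W,[(94,214),(162,220),(160,317),(94,307)],6);print(ang(L[0],L[3]),ang(L[1],L[2]),L.mean(0))
L=sh("slideS",s,S,[(108,80),(171,112),(123,205),(54,174)],6);print(ang(L[0],L[3]),ang(L[1],L[2]),ang(L[0],L[1])-90,L.mean(0))
# grip top
for k in blobs(c,"blue")[:5]:pass
# stage corners tri
for n,w,q in [("lowL",(372,242),(402,163)),("lowR",(279,243),(297,160)),("hiL",(372,370),(377,283)),("hiR",(280,370),(272,245))]:
    print(n,*tri([(c,W(*w)),(s,S(*q))]))
E
```

```text
trayW [[352.5, 266.3], [297.8, 361.7], [419.9, 429.1], [473.3, 336.1]]
30.00696215049989 28.916563638998937 29.837995551988485 109.96158928051446 139.43720106927364
trayS [[352.9, 267.4], [300.8, 362.1], [419.9, 430.3], [475.7, 336.6]]
29.41490642141858 29.76520921919679 28.77422487147433 [387.3 349.1]
dockW [[516.1, 352.5], [466.0, 436.2], [562.8, 379.5], [516.2, 462.8]]
yaw 29.983930708632442 27.88877463114604 30.913172417098664 29.254147571425875 w 97.54611314577849 95.46493174818742 len 53.951370768659075 backmid [539.5 421.1] frontmid [491.  394.4]
dockS [[520.6, 353.0], [472.9, 438.2], [580.3, 387.3], [533.7, 466.5]]
yaw 29.88478317339918 24.96057872339923 29.29153693564598 30.49458494309664 w 97.68117997593909 91.9204398991883 len 68.85353955976328 backmid [557.  426.9] frontmid [496.8 395.6]
outS [[530.1, 332.5], [461.7, 457.8], [609.3, 376.5], [538.3, 496.8]]
29.069257076180943 26.99040272503154 30.556102400881826 139.6143892498885 [573.8 436.7]
slideW [[434.5, 179.0], [413.7, 224.4], [485.6, 255.7], [503.4, 207.6]]
22.550310730592766 23.514299362178086 [459.3 216.7]
slideS [[436.1, 179.3], [418.7, 225.0], [488.6, 256.8], [509.8, 211.4]]
23.491098622477075 24.415071542987388 20.786976808978167 [463.3 218.1]
lowL [343.6 359.   44.1] 0.7921773558036074
lowR [382.7 307.4  17.6] 0.186905073564131
hiL [420.1 406.   55.5] 0.7131067348199722
hiR [452.2 349.7  55.9] 0.18534523449501242
```

Tray centre is about (386.5, 348.6), yaw ≈29.6°. The dock has the same yaw, its axis is about 12.5 mm to the tray's right, and home is about 120 mm ahead. The TCP is already over the handle, so I'll go down and grip.

Emit:
apply_moves(
  offset=[
    [0,0,-27],
    [0,0,-27],
    [0,0,-27],
    [0,0,-27],
    [0,0,-27],
    [0,0,-27],
    [0,0,-27],
    [0,0,-26],
  ],
  turn=[
    [0,0,0],
    [0,0,0],
    [0,0,0],
    [0,0,0],
    [0,0,0],
    [0,0,0],
    [0,0,0],
    [0,0,0],
  ],
  claw=60,
)

```text
time_s: 2.0
tcp_pos: [339.5, 322.4, 87.4]
ee_rot: [0.804, -3.037, -0.0]
wrist_force: [0.1, 0.5, -0.2]
grip_width: 60.0
grasp_force: 0.0
```

Emit:
apply_moves(
  offset=[
    [0,0,0],
    [0,0,0],
    [0,0,0],
    [0,0,0],
    [0,0,0],
    [0,0,0],
    [0,0,0],
    [0,0,0],
  ],
  turn=[
    [0,0,0],
    [0,0,0],
    [0,0,0],
    [0,0,0],
    [0,0,0],
    [0,0,0],
    [0,0,0],
    [0,0,0],
  ],
  claw=0,
  newtons=40,
)

```text
time_s: 2.67
tcp_pos: [340.9, 323.0, 91.1]
ee_rot: [-0.807, 3.032, 0.002]
wrist_force: [0.9, -0.4, 7.0]
grip_width: 13.4
grasp_force: 40.6
```

Emit:
apply_moves(
  offset=[
    [0,0,3],
    [4.3,0.6,0],
    [4.3,0.6,0],
    [4.3,0.6,0],
    [4.3,0.6,0],
    [4.3,0.6,0],
    [4.3,0.6,0],
    [4.3,0.6,0],
  ],
  turn=[
    [0,0,0],
    [0,0,0],
    [0,0,0],
    [0,0,0],
    [0,0,0],
    [0,0,0],
    [0,0,0],
    [0,0,0],
  ],
)

```text
time_s: 3.33
tcp_pos: [370.1, 326.3, 91.6]
ee_rot: [0.808, -3.035, 0.0]
wrist_force: [-2.2, -0.7, -0.9]
grip_width: 13.2
grasp_force: 39.5
```

Emit:
apply_moves(
  offset=[
    [4.3,0.6,0],
    [2,1,0],
    [2,1,0],
    [2,1,0],
    [0,0,0],
  ],
  turn=[
    [0,0,0],
    [0,0,0],
    [0,0,0],
    [0,0,0],
    [0,0,0],
  ],
)

```text
time_s: 3.75
tcp_pos: [380.5, 330.1, 91.8]
ee_rot: [-0.807, 3.035, 0.0]
wrist_force: [0.4, 0.7, -3.8]
grip_width: 13.6
grasp_force: 39.2
```

```bash
python3 - <<'E'
from cell import r, vision
import cv2,numpy as np,pickle
from h import *
s=vision.capture("scene");pickle.dump(s,open("s2.pkl","wb"));c=vision.capture("wrist");pickle.dump(c,open("c2.pkl","wb"))
b=cv2.resize(s["frame"][240:370,310:450],None,fx=4,fy=4,interpolation=cv2.INTER_CUBIC)
a=c["frame"][20:400,130:510]; a=cv2.resize(a,None,fx=520/380,fy=520/380)
print(a.shape,b.shape)
w=np.zeros((520,800,3),np.uint8);w[:,:380]=cv2.resize(c["frame"][60:400,195:445],(380,520));w[:450,380:800]=cv2.resize(b,(420,390))[:390] if 0 else cv2.resize(b,(420,450))
cv2.imwrite("pics/w3.png",w[:,:,::-1])
E
```

```text
(520, 520, 3) (520, 560, 3)
```

View pics/w3.png

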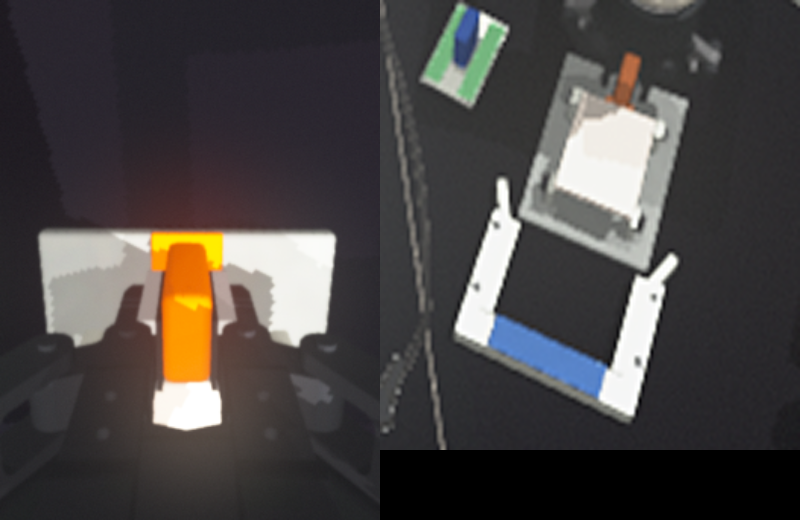

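The scene part shows the nose at the flares' mouth, corners at (521,213) and (646,270), and the lips' inner edges at (518,225)–(492,318) and (637,280)–(608,368). I'll compare the lateral positions.

```bash
python3 - <<'E'
import pickle;from h import *
np.set_printoptions(precision=1,suppress=True)
s=pickle.load(open("s2.pkl","rb"))
S=lambda u,v:(310+(u-380)/3,240+v*130/450)
g=lambda p,z:plane(s,S(*p),z)[:2]
a=np.radians(29.6);R=np.array([[np.cos(a),np.sin(a)],[-np.sin(a),np.cos(a)]])
for n,p,z in [("tray noseR",(521,213),8),("noseL",(646,270),8),("rearR",(570,55),8),("rearL",(689,98),8),
 ("lipRf",(518,225),22),("lipRb",(492,318),22),("lipLf",(637,280),22),("lipLb",(608,368),22),("outRb",(455,334),22),("outLb",(632,412),22)]:
    print(n,R@g(p,z),g(p,z))
E
```

```text
tray noseR [614.3  47.3] [510.8 344.5]
noseL [616.1 153.9] [459.7 438.1]
rearR [478.5  47.8] [392.4 278. ]
rearL [474.8 155. ] [336.3 369.3]
lipRf [628.9  48.5] [522.9 352.8]
lipRb [697.4  50.2] [581.6 388.2]
lipLf [630.9 148.1] [475.4 440.4]
lipLb [695.5 142.9] [534.1 467.8]
outRb [717.9  27.2] [610.8 378.3]
outLb [715.4 167.1] [539.5 498.7]
```

Emit:
apply_moves(
  offset=[
    [2.5,-0.3,0],
    [2.5,-0.3,0],
    [2.5,0.2,0],
    [3.5,2,0],
    [3.5,2,0],
    [3.5,2,0],
    [3.5,2,0],
    [3.5,2,0],
  ],
  turn=[
    [0,0,0],
    [0,0,0],
    [0,0,0],
    [0,0,0],
    [0,0,0],
    [0,0,0],
    [0,0,0],
    [0,0,0],
  ],
)

```text
time_s: 4.52
tcp_pos: [405.5, 339.8, 91.8]
ee_rot: [-0.808, 3.036, 0.0]
wrist_force: [-0.8, -0.1, -3.3]
grip_width: 13.7
grasp_force: 39.2
```

Emit:
apply_moves(
  offset=[
    [3.5,2,0],
    [3.5,2,0],
    [3.5,2,0],
    [3.5,2,0],
  ],
  turn=[
    [0,0,0],
    [0,0,0],
    [0,0,0],
    [0,0,0],
  ],
)

```text
time_s: 4.85
tcp_pos: [419.4, 347.7, 91.9]
ee_rot: [0.808, -3.036, -0.0]
wrist_force: [-0.5, -0.0, -4.3]
grip_width: 13.7
grasp_force: 39.2
```

Emit:
apply_moves(
  offset=[
    [3.5,2,-1],
    [3.5,2,-0.5],
    [3.5,2,0],
    [3.5,2,0],
    [2.6,1.5,0],
    [2.6,1.5,0],
  ],
  turn=[
    [0,0,0],
    [0,0,0],
    [0,0,0],
    [0,0,0],
    [0,0,0],
    [0,0,0],
  ],
)

```text
time_s: 5.35
tcp_pos: [438.5, 358.8, 91.1]
ee_rot: [-0.808, 3.036, 0.0]
wrist_force: [-5.0, -3.6, 4.4]
grip_width: 13.7
grasp_force: 40.3
```

Emit:
apply_moves(
  offset=[
    [2.6,1.5,0],
    [2.6,1.5,0],
  ],
  turn=[
    [0,0,0],
    [0,0,0],
  ],
)

```text
time_s: 5.52
tcp_pos: [443.6, 361.8, 91.1]
ee_rot: [-0.808, 3.036, 0.0]
wrist_force: [-5.5, -2.7, 3.4]
grip_width: 13.2
grasp_force: 40.3
```

Emit:
apply_moves(
  offset=[
    [1.8,1,0.5],
    [1.8,1,0.5],
    [1.8,1,0],
    [1.8,1,0],
  ],
  turn=[
    [0,0,0],
    [0,0,0],
    [0,0,0],
    [0,0,0],
  ],
)

```text
time_s: 5.85
tcp_pos: [449.8, 365.4, 91.2]
ee_rot: [0.807, -3.033, 0.0]
wrist_force: [-9.9, -4.2, 5.9]
grip_width: 13.5
grasp_force: 40.6
```

Emit:
apply_moves(
  offset=[
    [1.8,1,0],
    [1.8,1,0],
    [0,0,0],
  ],
  turn=[
    [0,0,0],
    [0,0,0],
    [0,0,0],
  ],
)

```text
time_s: 6.1
tcp_pos: [450.4, 365.8, 91.1]
ee_rot: [0.804, -3.024, 0.005]
wrist_force: [-16.1, -8.0, 10.5]
grip_width: 13.2
grasp_force: 41.5
```

Emit:
apply_moves(
  offset=[
    [1.8,1,0],
    [1.8,1,0],
    [0,0,0],
    [0,0,0],
  ],
  turn=[
    [0,0,0],
    [0,0,0],
    [0,0,0],
    [0,0,0],
  ],
)

```text
time_s: 6.43
tcp_pos: [451.0, 366.3, 91.0]
ee_rot: [0.802, -3.016, 0.008]
wrist_force: [-23.7, -14.2, 17.1]
grip_width: 13.6
grasp_force: 42.4
```

Emit:
apply_moves(
  offset=[
    [0,0,0],
    [0,0,0],
    [0,0,0],
    [0,0,0],
    [0,0,0],
    [0,0,0],
  ],
  turn=[
    [0,0,0],
    [0,0,0],
    [0,0,0],
    [0,0,0],
    [0,0,0],
    [0,0,0],
  ],
  claw=50,
)

```text
time_s: 6.93
tcp_pos: [458.3, 369.9, 91.6]
ee_rot: [-0.808, 3.035, 0.001]
wrist_force: [-0.4, 0.6, 0.4]
grip_width: 50.0
grasp_force: 0.3
```

```bash
python3 - <<'E'
from cell import r, vision
import cv2,numpy as np,pickle
from h import *
s=vision.capture("scene");pickle.dump(s,open("s3.pkl","wb"));c=vision.capture("side");pickle.dump(c,open("d3.pkl","wb"))
w=np.zeros((480,800,3),np.uint8)
w[:,:400]=cv2.resize(s["frame"][250:370,320:420],(400,480),interpolation=cv2.INTER_CUBIC);w[:400,400:]=cv2.resize(c["frame"][200:300,150:250],(400,400),interpolation=cv2.INTER_CUBIC)
cv2.imwrite("pics/w4.png",w[:,:,::-1]);print(r.sense()["tcp_pos"],r.sense()["ee_rot"])
E
```

```text
[458.0785955  369.77570395  91.4943809 ] [-8.07751131e-01  3.03542698e+00  6.20448495e-04]
```

View pics/w4.png

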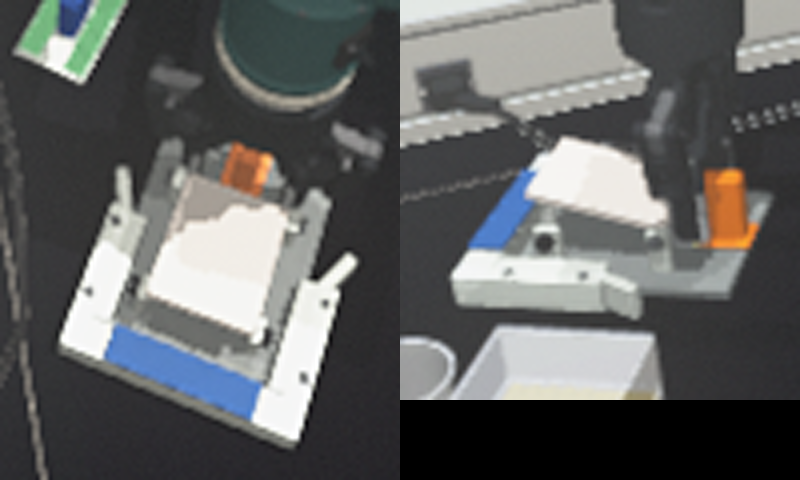

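The tray is home: its nose is against the blue-topped bar, square between the lips, in both views. Now I'll rise and view the stage and slide.

Emit:
apply_moves(
  offset=[
    [0,0,25],
    [0,0,30],
    [0,0,30],
    [0,0,30],
    [0,0,25],
    [-5,-8,20],
    [-8,-12,15],
    [0,0,0],
  ],
  turn=[
    [0,0,0],
    [0,0,0],
    [0,0,0],
    [0,0,0],
    [0,0,0],
    [0,0,0],
    [0,0,0],
    [0,0,0],
  ],
  claw=85,
)

```text
time_s: 7.7
tcp_pos: [445.3, 349.1, 271.3]
ee_rot: [-0.805, 3.029, 0.002]
wrist_force: [0.9, 0.4, 0.4]
grip_width: 84.8
grasp_force: 0.0
```

Emit:
apply_moves(
  offset=[
    [0,0,0],
  ],
  turn=[
    [0,0,0],
  ],
)

```text
time_s: 7.78
tcp_pos: [445.1, 349.6, 267.5]
ee_rot: [-0.806, 3.034, 0.001]
wrist_force: [0.6, 0.6, -1.0]
grip_width: 84.8
grasp_force: 0.0
```

```bash
python3 - <<'E'
from cell import r, vision
import cv2,numpy as np,pickle
from h import *
C={n:vision.capture(n) for n in ["wrist","scene","side"]};pickle.dump(C,open("C4.pkl","wb"))
c,s,d=C["wrist"],C["scene"],C["side"]
w=np.zeros((600,800,3),np.uint8)
w[:,:480]=cv2.resize(c["frame"][100:350,160:360],(480,600),interpolation=cv2.INTER_CUBIC)
w[:300,480:]=cv2.resize(s["frame"][270:360,330:426],(320,300),interpolation=cv2.INTER_CUBIC);w[300:,480:]=cv2.resize(d["frame"][200:290,160:256],(320,300),interpolation=cv2.INTER_CUBIC)
cv2.imwrite("pics/w5.png",w[:,:,::-1]);print(r.sense()["tcp_pos"],r.sense()["ee_rot"])
E
```

```text
[444.53709239 349.54422467 264.36415712] [ 8.07213671e-01 -3.03296960e+00  1.22552093e-03]
```

View pics/w5.png

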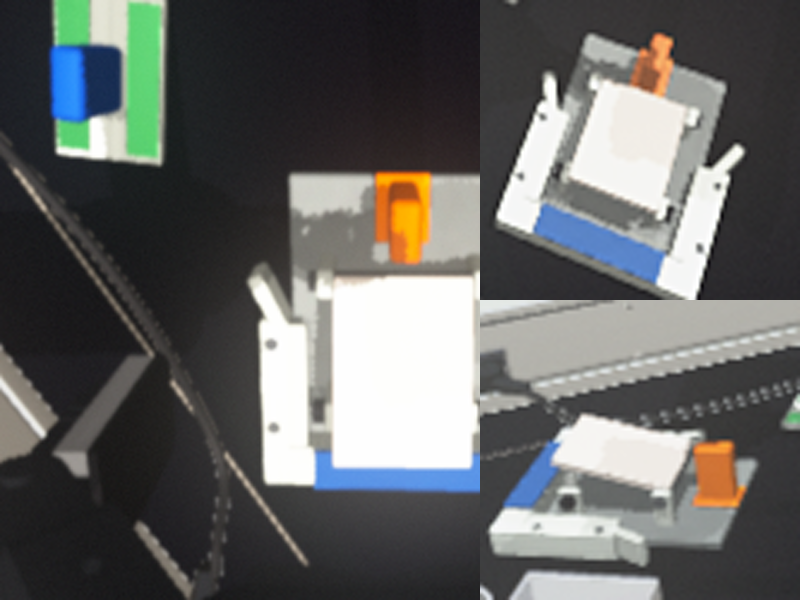

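The white face's corners are at wrist crop (332,276), (470,276), (472,467), (333,467), and can be seen in the scene and side insets too. The slide is at the upper left.

```bash
python3 - <<'E'
import pickle;from h import *
np.set_printoptions(precision=1,suppress=True)
C=pickle.load(open("C4.pkl","rb"));c,s,d=C["wrist"],C["scene"],C["side"]
k=blobs(c,"white",(290,205,370,300));print("white wrist",[quad(b).tolist() for b in k[:2]])
k=blobs(d,"white",(178,230,232,262));print("white side",[quad(b).tolist() for b in k[:1]])
W=lambda u,v:(160+u/2.4,100+v/2.4);S=lambda u,v:(330+(u-480)*.3,270+v*.3);D=lambda u,v:(160+(u-480)*.3,200+(v-300)*.3)
P={}
for n,w,q,e in [("lowR",(332,276),(605,84),(698,433)),("lowL",(470,276),(690,112),(682,488)),("hiL",(472,467),(660,213),(555,460)),("hiR",(333,467),(569,182),(583,415))]:
    P[n]=tri([(c,W(*w)),(s,S(*q)),(d,D(*e))])[0]
    print(n,P[n],*[tri(x) for x in ([(c,W(*w)),(s,S(*q))],[(c,W(*w)),(d,D(*e))],[(s,S(*q)),(d,D(*e))])])
print("centre",sum(P.values())/4)
up=(P["hiL"]+P["hiR"]-P["lowL"]-P["lowR"])/2;print("up",up,np.linalg.norm(up),"pitch",np.degrees(np.arcsin(up[2]/np.linalg.norm(up))),"yaw",np.degrees(np.arctan2(up[1],up[0])))
# handle and tray rear
for n,p,z in [("rearR tray",(290,174),8),("handle foot",(376,173),11),("handle foot",(430,173),11),("slide",(57,157),6),("slide",(161,163),6),("slide",(165,0),6)]:
    print(n,plane(c,W(*p),z))
for b in blobs(c,"blue")[:4]:print(quad(b).tolist(),[plane(c,p,52).round(1).tolist()[:2] for p in quad(b)])
E
```

```text
white wrist [[[363, 213], [356, 293], [299, 294], [292, 216]], [[363, 299], [363, 287], [369, 249], [369, 299]]]
white side [[[225, 240], [216, 258], [181, 249], [191, 234]]]
lowR [485.3 349.8  38.2] (array([486.7, 352.1,  27.6]), np.float64(1.339105524795306)) (array([480.6, 348.2,  44.3]), np.float64(1.2731485249016226)) (array([486.3, 349.9,  38.8]), np.float64(6.6820934916920045))
lowL [451.5 403.6  32.8] (array([454.1, 407.1,  30.2]), np.float64(1.0192224516715729)) (array([449.2, 401.3,  36.2]), np.float64(4.861323565572333)) (array([450.2, 402.4,  31.1]), np.float64(6.3606976942043865))
hiL [526.9 447.5  55.6] (array([528.4, 449.3,  54.9]), np.float64(0.15824979206602682)) (array([524.7, 446.6,  57.7]), np.float64(2.151488378823961)) (array([526.8, 446.5,  54.1]), np.float64(2.8616687088484545))
hiR [560.3 392.8  54.5] (array([561.8, 394.5,  52.2]), np.float64(0.5191838074490853)) (array([557.3, 391.8,  57.4]), np.float64(1.3511907675264472)) (array([560.4, 392.3,  54. ]), np.float64(3.355452538200082))
centre [506.  398.4  45.3]
up [75.2 43.4 19.5] 88.99465330771186 pitch 12.661246899078082 yaw 30.00941913596065
rearR tray [458.7 311.    8. ]
handle foot [437.5 346.2  11. ]
handle foot [424.8 368.3  11. ]
slide [507.  210.7   6. ]
slide [485.1 255.    6. ]
slide [416.9 225.6   6. ]
[[207, 120], [209, 143], [182, 149], [180, 120]] [[438.6, 227.8], [457.4, 238.1], [475.6, 217.7], [451.2, 205.7]]
[[292, 289], [362, 290], [362, 304], [291, 303]] [[559.6, 384.1], [521.8, 452.9], [537.3, 462.6], [576.2, 391.8]]
[[205, 0], [136, 1]] [[349.0, 186.7], [378.7, 136.2]]
```

```bash
python3 - <<'E'
import pickle;from h import *
np.set_printoptions(precision=1,suppress=True)
C=pickle.load(open("C4.pkl","rb"));c,s=C["wrist"],C["scene"];c0=pickle.load(open("c0.pkl","rb"))["wrist"]
W=lambda u,v:(160+u/2.4,100+v/2.4);S=lambda u,v:(330+(u-480)*.3,270+v*.3)
a=np.radians(29.6);R=np.array([[np.cos(a),np.sin(a)],[-np.sin(a),np.cos(a)]])
f=lambda n,cam,p,z:print(n,R@plane(cam,p,z)[:2])
f("W rear R",c,W(290,174),8);f("W lipfront out",c,W(263,322),22);f("W lipfront in",c,W(306,322),22);f("W blue front",c,W(316,451),22);f("W blue back",c,W(316,489),22)
f("S rearR",s,S(590,33),8);f("S rearL",s,S(725,83),8)
f("S blue front R",s,S(541,205),22);f("S blue front L",s,S(667,252),22)
f("W0 blue frontL",c0,(220+662/3,130+275/3),22);f("W0 blue backL",c0,(220+709/3,130+292/3),22);f("W0 stop foot",c0,(220+607/3,130+355/3),0);f("W0 stop topish",c0,(220+625/3,130+375/3),22)
f("W0 lip front",c0,(220+515/3,130+216/3),22)
sm=c["frame"]
for col in (134,136): print([tuple(sm[v,160+col-0-0].tolist()) for v in range(270,304,2)] if 0 else "")
x=160+322/2.4
for X in (292,294,296):print(X,[sm[v,X].tolist() for v in range(262,306,3)])
E
```

```text
W rear R [552.5  43.8]
W lipfront out [622.8  30.1]
W lipfront in [622.8  51. ]
W blue front [694.5  54.2]
W blue back [717.3  53.7]
S rearR [554.1  43.4]
S rearL [554.9 150.1]
S blue front R [695.8  52. ]
S blue front L [693.9 142.7]
W0 blue frontL [695.5 141.3]
W0 blue backL [717.9 139.7]
W0 stop foot [698.1  92.3]
W0 stop topish [698.2  93.2]
W0 lip front [626.2 148.6]


292 [[146, 145, 138], [132, 133, 125], [89, 86, 83], [99, 96, 95], [96, 94, 91], [208, 209, 201], [159, 159, 150], [146, 145, 135], [140, 144, 145], [94, 144, 222], [96, 152, 232], [94, 151, 233], [93, 151, 232], [87, 147, 231], [71, 83, 113]]
294 [[137, 137, 131], [124, 123, 118], [103, 100, 95], [115, 111, 106], [112, 111, 105], [205, 205, 196], [160, 159, 150], [149, 148, 137], [138, 142, 140], [91, 143, 223], [91, 149, 231], [89, 148, 232], [87, 147, 231], [87, 149, 232], [72, 84, 116]]
296 [[142, 141, 131], [138, 138, 129], [178, 177, 164], [215, 214, 200], [209, 209, 194], [216, 216, 201], [163, 163, 151], [148, 146, 137], [138, 141, 138], [92, 145, 225], [92, 151, 232], [88, 147, 231], [88, 147, 230], [87, 150, 232], [72, 85, 118]]
```

The tray's rear edge is 140–142 mm from the stop, so it is home to within measurement error. Tray centre is ≈(494,393) and face centre ≈(509,401.5,46), pitch ≈12.5°. Next I'll go to the slide at ≈(461,217.5), yaw ≈23.7°.

Emit:
apply_moves(
  offset=[
    [2,-16.5,-5],
    [2,-16.5,-5],
    [2,-16.5,-5],
    [2,-16.5,-5],
    [2,-16.5,-5],
    [2,-16.5,-5],
    [2,-16.5,-5],
    [2,-16.5,-5],
  ],
  turn=[
    [0,0,-0.0138],
    [0,0,-0.0138],
    [0,0,-0.0138],
    [0,0,-0.0138],
    [0,0,-0.0138],
    [0,0,-0.0138],
    [0,0,-0.0138],
    [0,0,-0.0138],
  ],
)

```text
time_s: 8.6
tcp_pos: [460.5, 216.9, 224.2]
ee_rot: [0.638, -3.073, 0.0]
wrist_force: [-0.3, -1.0, -0.7]
grip_width: 84.7
grasp_force: 0.0
```

Emit:
apply_moves(
  offset=[
    [0,0,0],
    [0,0,0],
    [0,0,0],
  ],
  turn=[
    [0,0,0],
    [0,0,0],
    [0,0,0],
  ],
)

```text
time_s: 8.85
tcp_pos: [460.7, 218.1, 225.7]
ee_rot: [0.639, -3.074, -0.001]
wrist_force: [0.1, 0.4, -0.0]
grip_width: 84.9
grasp_force: 0.0
```

```bash
python3 - <<'E'
from cell import r, vision
from h import *
import pickle
np.set_printoptions(precision=1,suppress=True)
q=r.sense();print(q["tcp_pos"],q["ee_rot"].round(3))
c=vision.capture("wrist");pickle.dump(c,open("c5.pkl","wb"))
ang=lambda a,b:np.degrees(np.arctan2(*(b-a)[::-1]))
for b in blobs(c,"green",None,60)[:3]:
    Q=quad(b);P=np.array([plane(c,p,6)[:2] for p in Q]);print(Q.tolist(),P.tolist(),[round(ang(P[i],P[(i+1)%len(P)])) for i in range(len(P))])
    cen,sz,_=cv2.minAreaRect(np.array([plane(c,p[0],6)[:2] for p in b],np.float32));print(cen,sz,_)
for b in blobs(c,"blue",None,100)[:3]:
    Q=quad(b);print("blue",Q.tolist(),[plane(c,p,52)[:2].tolist() for p in Q])
allc=[b for b in blobs(c,"green",None,40)]+[b for b in blobs(c,"bright",(150,60,480,330),100)][:0]
P=np.array([plane(c,p[0],6)[:2] for b in allc for p in b],np.float32);print(cv2.minAreaRect(P))
E
```

```text
[460.7 218.1 225.7] [ 0.6 -3.1 -0. ]
[[297, 154], [304, 155], [305, 219], [293, 219]] [[436.2961088020251, 187.47069751033584], [434.4492721532236, 194.2041780331578], [496.0583786901693, 221.1517693978873], [501.0913859266825, 209.54380657800363]] [105, 24, -67, -161]
(467.13641357421875, 202.20559692382812) (68.2831039428711, 14.582796096801758) 22.83538818359375
[[336, 155], [335, 218], [323, 219], [324, 155]] [[421.8359945519047, 223.27625980556988], [482.4559857085711, 249.71397809546482], [488.5080311376295, 238.56564336000793], [426.566301859243, 212.3734726637727]] [24, -62, -157, 113]
(454.98675537109375, 231.34169006347656) (67.25898742675781, 13.794534683227539) 23.525531768798828
blue [[318, 30], [319, 51], [244, 61], [241, 40]] [[338.48678969031084, 167.47099979423587], [351.18716363340843, 173.81760599173361], [380.3805206282695, 123.99441296263637], [367.646728744437, 117.11489692480703]]
blue [[319, 176], [320, 213], [309, 214], [310, 176]] [[439.510410472732, 212.3063303519175], [469.566180857206, 226.36551491744592], [474.2810251249923, 217.83159681125423], [442.5546605890555, 205.28827767437335]]
((460.9326477050781, 216.4073486328125), (68.22856140136719, 46.01844024658203), 23.440706253051758)
```

Emit:
apply_moves(
  offset=[
    [0,-1.3,-22],
    [0,0,-25],
    [0,0,-25],
    [0,0,-25],
    [0,0,-25],
    [0,0,-15],
    [0,0,0],
  ],
  turn=[
    [0,0,0],
    [0,0,0],
    [0,0,0],
    [0,0,0],
    [0,0,0],
    [0,0,0],
    [0,0,0],
  ],
  claw=60,
)

```text
time_s: 9.48
tcp_pos: [458.2, 216.4, 85.3]
ee_rot: [0.64, -3.067, 0.001]
wrist_force: [-1.4, 0.3, -0.6]
grip_width: 60.1
grasp_force: 0.0
```

Emit:
apply_moves(
  offset=[
    [0,0,0],
    [0,0,0],
    [0,0,0],
    [0,0,0],
    [0,0,0],
    [0,0,0],
    [0,0,0],
    [0,0,0],
  ],
  turn=[
    [0,0,0],
    [0,0,0],
    [0,0,0],
    [0,0,0],
    [0,0,0],
    [0,0,0],
    [0,0,0],
    [0,0,0],
  ],
  claw=0,
  newtons=60,
)

```text
time_s: 10.15
tcp_pos: [462.1, 216.8, 91.5]
ee_rot: [-0.638, 3.072, 0.001]
wrist_force: [0.3, 0.6, 6.9]
grip_width: 13.1
grasp_force: 60.2
```

Emit:
apply_moves(
  offset=[
    [0,0,10],
    [0,0,20],
    [0,0,25],
    [0,0,25],
    [0,0,20],
    [0,0,0],
  ],
  turn=[
    [0,0,0],
    [0,0,0],
    [0,0,0],
    [0,0,0],
    [0,0,0],
    [0,0,0],
  ],
)

```text
time_s: 10.65
tcp_pos: [462.8, 216.9, 195.0]
ee_rot: [-0.637, 3.067, 0.002]
wrist_force: [0.9, 0.9, -0.9]
grip_width: 13.2
grasp_force: 59.2
```

Emit:
apply_moves(
  offset=[
    [3.4,21.6,0],
    [3.4,21.6,0],
    [3.4,21.6,0],
    [3.4,21.6,0],
    [3.4,21.6,0],
    [3.4,21.6,0],
    [3.4,21.6,0],
    [3.4,21.6,0],
  ],
  turn=[
    [0,0,0.0135],
    [0,0,0.0135],
    [0,0,0.0135],
    [0,0,0.0135],
    [0,0,0.0135],
    [0,0,0.0135],
    [0,0,0.0135],
    [0,0,0.0135],
  ],
)

```text
time_s: 11.32
tcp_pos: [487.4, 389.7, 187.7]
ee_rot: [0.805, -3.034, 0.001]
wrist_force: [-0.0, 0.5, 0.6]
grip_width: 13.3
grasp_force: 59.1
```

Emit:
apply_moves(
  offset=[
    [0,0,0],
    [0,0,0],
    [0,0,-6],
    [0,0,-6],
    [0,0,0],
    [0,0,0],
  ],
  turn=[
    [0.027,-0.0474,0],
    [0.027,-0.0474,0],
    [0.027,-0.0474,0],
    [0.027,-0.0474,0],
    [0,0,0],
    [0,0,0],
  ],
)

```text
time_s: 11.82
tcp_pos: [486.7, 388.3, 175.6]
ee_rot: [-0.751, 2.836, 0.08]
wrist_force: [0.5, -0.3, -0.9]
grip_width: 13.6
grasp_force: 59.1
```

```bash
cat > st.py <<'E'
from cell import r
import numpy as np,cv2
np.set_printoptions(precision=3,suppress=True)
q=r.sense();R=cv2.Rodrigues(np.array(q["ee_rot"]))[0];z=R[:,2];y=R[:,1]
up=np.cross(y,z); up=up*np.sign(up[0])
print("tcp",q["tcp_pos"].round(1),"pitch",np.degrees(np.arcsin(up[2])).round(2),"yaw",np.degrees(np.arctan2(up[1],up[0])).round(2),"roll",np.degrees(np.arcsin(y[2])).round(2),"base(91.5)",(q["tcp_pos"]+91.5*z).round(1),"F",q["wrist_force"].round(1),"Fn",round(float(-q["wrist_force"]@z),1),"T",q["ft_torque"])
E
python3 - <<'E'
import st
from cell import vision
from h import *
import pickle
C={n:vision.capture(n) for n in ["wrist","scene","side"]};pickle.dump(C,open("C6.pkl","wb"))
c,s,d=C["wrist"],C["scene"],C["side"]
w=np.zeros((600,800,3),np.uint8)
w[:,:480]=cv2.resize(c["frame"][100:400,200:440],(480,600),interpolation=cv2.INTER_CUBIC)
w[:300,480:]=cv2.resize(s["frame"][240:360,330:458],(320,300),interpolation=cv2.INTER_CUBIC);w[300:,480:]=cv2.resize(d["frame"][180:270,160:256],(320,300),interpolation=cv2.INTER_CUBIC)
cv2.imwrite("pics/w6.png",w[:,:,::-1])
E
```

```text
tcp [486.7 388.3 175.6] pitch 12.22 yaw 29.68 roll -0.01 base(91.5) [503.6 397.8  86.2] F [ 0.5 -0.3 -0.9] Fn -1.0 T [-0.045  0.114  0.013]
```

View pics/w6.png

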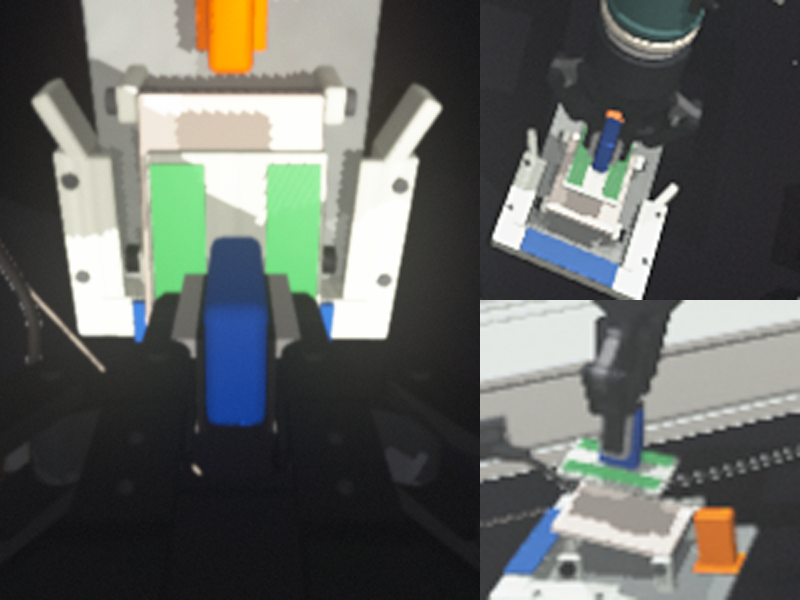

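The slide hangs about 35 mm above the stage, centred and parallel to it: slide edges at 149–322 over stage edges at 139–324 in the wrist crop, and near-parallel edges in the side inset. I'll approach along the face normal.

Emit:
apply_moves(
  offset=[
    [0.4,0,-6],
    [0.8,0.4,-6],
    [0.8,0.4,-6],
    [0.8,0.4,-6],
    [0.8,0.4,-4],
    [0.4,0.2,-2],
    [0,0,0],
    [0,0,0],
  ],
  turn=[
    [0,0,0],
    [0,0,0],
    [0,0,0],
    [0,0,0],
    [0,0,0],
    [0,0,0],
    [0,0,0],
    [0,0,0],
  ],
)

```text
time_s: 12.63
tcp_pos: [492.0, 390.9, 147.3]
ee_rot: [-0.75, 2.832, 0.082]
wrist_force: [0.6, -0.4, -1.2]
grip_width: 13.5
grasp_force: 59.1
```

```bash
python3 st.py; python3 - <<'E'
import pickle;from h import *
from scipy.optimize import brentq
# stage pitch from side-view edges: near (left) edge and far (right) edge of white face, unoccluded C4
d=pickle.load(open("C4.pkl","rb"))["side"]
k=blobs(d,"white",(178,230,232,262))[0];q=quad(k).astype(float);print(q.tolist())
def fit(p0,p1):
    K=k[:,0].astype(float);u=(p1-p0)/np.linalg.norm(p1-p0);n=np.array([-u[1],u[0]])
    s=(K-p0)@u;L=np.linalg.norm(p1-p0);sel=(abs((K-p0)@n)<2)&(s>.1*L)&(s<.9*L)
    vx,vy,x,y=cv2.fitLine(K[sel].astype(np.float32),cv2.DIST_HUBER,0,.01,.01).ravel();return np.array([x,y]),np.array([vx,vy]),sel.sum()
for a,b in [(1,2),(0,3)]:
    p,v,n=fit(q[a],q[b])
    yaw=np.radians(29.7)
    X=plane(d,p,45)
    def g(t):
        e=np.array([np.cos(t)*np.cos(yaw),np.cos(t)*np.sin(yaw),np.sin(t)])*40
        w=proj(d,X+e)-proj(d,X-e);return w[0]*v[1]-w[1]*v[0]
    print(n,v,X.round(),np.degrees(brentq(g,-.3,.9)).round(1))
E
```

```text
tcp [492.  390.9 147.3] pitch 12.49 yaw 29.67 roll 0.0 base(91.5) [509.2 400.7  57.9] F [ 0.6 -0.4 -1.2] Fn -1.2 T [-0.075  0.14   0.024]
[[225.0, 240.0], [216.0, 258.0], [181.0, 249.0], [191.0, 234.0]]
28 [0.9667556  0.25570205] [490. 425.  45.] 15.4
26 [0.9805399  0.19631968] [522. 367.  45.] 11.1
```

Emit:
apply_moves(
  offset=[
    [0,0,-2.5],
    [0,0,-2.5],
    [0.2,0.1,-2],
    [0.2,0.1,-1],
    [0.2,0.1,-1],
    [0,0,0],
  ],
  turn=[
    [0,0,0],
    [0,0,0],
    [0,0,0],
    [0,0,0],
    [0,0,0],
    [0,0,0],
  ],
)

```text
time_s: 13.13
tcp_pos: [492.5, 391.2, 139.0]
ee_rot: [-0.75, 2.832, 0.082]
wrist_force: [-2.2, -1.3, 1.8]
grip_width: 13.5
grasp_force: 59.7
```

```bash
python3 st.py
```

```text
tcp [492.5 391.2 139. ] pitch 12.5 yaw 29.67 roll 0.0 base(91.5) [509.7 401.   49.7] F [-2.2 -1.3  1.8] Fn 2.3 T [-0.184  0.288  0.016]
```

Emit:
apply_moves(
  offset=[
    [0.2,0.1,-1],
    [0.2,0.1,-1],
    [0,0,0],
    [0,0,0],
  ],
  turn=[
    [0,0,0],
    [0,0,0],
    [0,0,0],
    [0,0,0],
  ],
)

```text
time_s: 13.47
tcp_pos: [492.7, 391.4, 138.9]
ee_rot: [-0.75, 2.831, 0.082]
wrist_force: [-7.7, -5.4, 10.6]
grip_width: 13.4
grasp_force: 61.2
```

```bash
python3 st.py
```

```text
tcp [492.7 391.4 138.9] pitch 12.54 yaw 29.68 roll 0.0 base(91.5) [510.  401.2  49.6] F [-7.7 -5.4 10.6] Fn 12.3 T [-0.602  0.814 -0.034]
```

Contact made at Fn≈12 N. The contact height suggests the face may be slightly steeper than 12.5°, so I'll test by pivoting about the base centre and watching the normal force.

Emit:
apply_moves(
  offset=[
    [-0.1,-0.1,0.5],
    [-1.35,-0.8,-0.35],
    [-1.35,-0.8,-0.35],
    [0,0,0],
    [0,0,0],
    [0,0,0],
  ],
  turn=[
    [0,0,0],
    [0.0087,-0.0152,0],
    [0.0087,-0.0152,0],
    [0,0,0],
    [0,0,0],
    [0,0,0],
  ],
)

```text
time_s: 13.97
tcp_pos: [490.9, 390.2, 138.0]
ee_rot: [-0.74, 2.795, 0.097]
wrist_force: [-1.4, -0.5, 5.7]
grip_width: 13.2
grasp_force: 60.0
```

```bash
python3 st.py;  python3 - <<'E'
import pickle;from h import *
np.set_printoptions(precision=1,suppress=True)
from cell import vision
C={n:vision.capture(n) for n in ["wrist","side","scene"]};pickle.dump(C,open("C7.pkl","wb"))
from scipy.optimize import brentq
def slope(d,p,v,yaw,z):
    X=plane(d,p,z)
    def g(t):
        e=np.array([np.cos(t)*np.cos(yaw),np.cos(t)*np.sin(yaw),np.sin(t)])*30
        w=proj(d,X+e)-proj(d,X-e);return w[0]*v[1]-w[1]*v[0]
    try:return np.degrees(brentq(g,-.4,.9)).round(1)
    except ValueError:return None
yaw=np.radians(29.7)
for n in ("side","scene","wrist"):
    d=C[n]
    for b in blobs(d,"green",None,15)[:3]:
        vx,vy,x,y=cv2.fitLine(b.astype(np.float32),cv2.DIST_L2,0,.01,.01).ravel()
        print(n,cv2.boundingRect(b),"green pitch",slope(d,(x,y),(vx,vy),yaw,52))
E
```

```text
tcp [490.9 390.2 138. ] pitch 14.77 yaw 29.67 roll 0.02 base(91.5) [511.2 401.8  49.5] F [-1.4 -0.5  5.7] Fn 5.8 T [-0.199  0.335  0.011]
side (185, 242, 28, 8) green pitch 14.1
side (208, 239, 9, 4) green pitch 14.3
scene (363, 307, 8, 16) green pitch None
scene (376, 313, 9, 15) green pitch None
wrist (276, 183, 27, 66) green pitch 41.4
wrist (333, 198, 26, 51) green pitch None
```

Emit:
apply_moves(
  offset=[
    [-0.6,-0.3,3],
    [0,0,1],
    [0,0,0],
    [0,0,0],
  ],
  turn=[
    [0,0,0],
    [-0.0112,0.0197,0],
    [0,0,0],
    [0,0,0],
  ],
)

```text
time_s: 14.45
tcp_pos: [489.5, 389.2, 139.6]
ee_rot: [-0.747, 2.82, 0.087]
wrist_force: [-0.8, 0.1, -0.8]
grip_width: 13.2
grasp_force: 59.1
```

```bash
python3 st.py; python3 - <<'E'
import pickle;from h import *
np.set_printoptions(precision=1,suppress=True)
d=pickle.load(open("C7.pkl","rb"))["side"];d4=pickle.load(open("C4.pkl","rb"))["side"]
# near lower edge of the stage plate in side view by column-wise strongest drop, sub-pixel
for nm,D in (("C4",d4),("C7",d)):
    g=cv2.cvtColor(D["frame"],cv2.COLOR_RGB2GRAY).astype(float)
    pts=[]
    for x in range(184,214):
        yy=249+(x-181)*9/35; ys=np.arange(int(yy)-4,int(yy)+6);df=g[ys,x]-g[ys+1,x];i=int(np.argmax(df))
        if df[i]>25:
            w=np.clip(df[max(0,i-1):i+2],0,None);pts.append((x,(w*(ys[max(0,i-1):i+2]+.5)).sum()/w.sum()))
    P=np.array(pts,np.float32);vx,vy,x,y=cv2.fitLine(P,cv2.DIST_HUBER,0,.01,.01).ravel()
    from scipy.optimize import brentq
    yaw=np.radians(29.7);X=plane(D,(x,y),44)
    def f(t):
        e=np.array([np.cos(t)*np.cos(yaw),np.cos(t)*np.sin(yaw),np.sin(t)])*30
        w=proj(D,X+e)-proj(D,X-e);return w[0]*vy-w[1]*vx
    res=np.std((P-[x,y])@np.array([-vy,vx]))
    print(nm,len(P),"stage pitch",np.degrees(brentq(f,-.4,.9)),"res",res)
E
```

```text
tcp [489.5 389.2 139.6] pitch 13.2 yaw 29.66 roll 0.0 base(91.5) [507.7 399.6  50.5] F [-0.8  0.1 -0.8] Fn -0.6 T [-0.09   0.166 -0.01 ]
C4 30 stage pitch 18.34943684346683 res 0.60559356
C7 30 stage pitch 17.088288131006166 res 0.63740474
```

Emit:
apply_moves(
  offset=[
    [0,0,0],
    [0.3,0.1,-1],
    [0.3,0.1,-1],
    [0,0,0],
    [0,0,0],
  ],
  turn=[
    [0.0069,-0.0122,0],
    [0,0,0],
    [0,0,0],
    [0,0,0],
    [0,0,0],
  ],
)

```text
time_s: 14.87
tcp_pos: [490.1, 389.5, 137.9]
ee_rot: [-0.744, 2.807, 0.091]
wrist_force: [0.1, 0.5, -1.4]
grip_width: 13.5
grasp_force: 59.1
```

```bash
python3 st.py
```

```text
tcp [490.1 389.5 137.9] pitch 13.99 yaw 29.67 roll 0.0 base(91.5) [509.3 400.5  49.2] F [ 0.1  0.5 -1.4] Fn -1.4 T [-0.066  0.171  0.024]
```

Emit:
apply_moves(
  offset=[
    [0.2,0.1,-1],
    [0,0,0],
    [0,0,0],
  ],
  turn=[
    [0,0,0],
    [0,0,0],
    [0,0,0],
  ],
)

```text
time_s: 15.12
tcp_pos: [490.5, 389.8, 137.5]
ee_rot: [-0.743, 2.807, 0.092]
wrist_force: [-1.3, -0.6, 0.3]
grip_width: 13.5
grasp_force: 59.2
```

```bash
python3 st.py
```

```text
tcp [490.5 389.8 137.5] pitch 14.04 yaw 29.67 roll 0.01 base(91.5) [509.8 400.8  48.7] F [-1.3 -0.6  0.3] Fn 0.6 T [-0.105  0.167  0.013]
```

Heights along the normal at 12.5°, 14.0° and 14.8° form a clean V with its minimum at 14.0°, so the slide is flush there. Now I'll add the light push.

Emit:
apply_moves(
  offset=[
    [0.1,0.05,-0.7],
    [0.1,0.05,-0.7],
    [0,0,0],
    [0,0,0],
  ],
  turn=[
    [0,0,0],
    [0,0,0],
    [0,0,0],
    [0,0,0],
  ],
)

```text
time_s: 15.45
tcp_pos: [490.5, 389.8, 137.5]
ee_rot: [-0.743, 2.806, 0.092]
wrist_force: [-4.8, -2.1, 5.9]
grip_width: 13.4
grasp_force: 60.6
```

```bash
python3 st.py
```

```text
tcp [490.5 389.8 137.5] pitch 14.05 yaw 29.67 roll 0.0 base(91.5) [509.8 400.8  48.7] F [-4.8 -2.1  5.9] Fn 7.0 T [-0.458  0.56  -0.018]
```

```bash
python3 - <<'E'
from cell import vision
from h import *
np.set_printoptions(precision=1,suppress=True)
c=vision.capture("wrist");a=np.radians(29.67);p=np.radians(14)
up=np.array([np.cos(p)*np.cos(a),np.cos(p)*np.sin(a),np.sin(p)]);y=np.array([-np.sin(a),np.cos(a),0]);n=np.cross(up,y)
O=np.array([509.8,400.8,48.7])
def onface(px,h):
    o,d=ray(c,*px);X=o+d*((O+h*n-o)@n)/(d@n);return np.array([(X-O)@up,(X-O)@y])
for b in blobs(c,"green",None,60)[:2]:
    K=np.array([onface(q[0],6) for q in b]);print("green up/y range",K.min(0),K.max(0))
g=cv2.cvtColor(c["frame"],cv2.COLOR_RGB2GRAY);h=hsv(c)
for X in (295,317,340):
    col=g[110:200,X].astype(int);e=[i+110 for i in range(1,89) if abs(col[i+1]-col[i-1])>25];print("col",X,[(v,onface((X,v),0).round(1).tolist()) for v in e][:12])
for v in (165,175):
    row=g[v,240:400].astype(int);e=[i+240 for i in range(1,159) if abs(row[i+1]-row[i-1])>25];print("row",v,[(u,onface((u,v),0)[1].round(1)) for u in e])
E
```

```text
green up/y range [-35.4 -21.5] [ 3.4 -7.2]
green up/y range [-22.3  10.5] [ 3.4 24.6]
col 295 [(127, [-64.9, -10.4]), (128, [-64.4, -10.4]), (129, [-63.8, -10.4]), (141, [-57.5, -10.5]), (142, [-56.9, -10.6]), (143, [-56.4, -10.6]), (154, [-50.4, -10.7]), (155, [-49.9, -10.7]), (156, [-49.3, -10.7]), (157, [-48.8, -10.7]), (172, [-40.4, -10.9]), (173, [-39.8, -10.9])]
col 317 [(154, [-50.4, 1.4]), (155, [-49.9, 1.4]), (156, [-49.3, 1.4]), (157, [-48.8, 1.4]), (174, [-39.2, 1.4]), (176, [-38.1, 1.4]), (196, [-26.4, 1.4])]
col 340 [(142, [-56.9, 14.0]), (143, [-56.4, 14.0]), (144, [-55.9, 14.0]), (155, [-49.9, 14.1]), (156, [-49.3, 14.1]), (157, [-48.8, 14.1]), (174, [-39.2, 14.3]), (176, [-38.1, 14.4]), (182, [-34.6, 14.4])]
row 165 [(244, np.float64(-39.2)), (245, np.float64(-38.7)), (246, np.float64(-38.1)), (247, np.float64(-37.6)), (259, np.float64(-30.9)), (384, np.float64(38.8)), (385, np.float64(39.3)), (386, np.float64(39.9)), (391, np.float64(42.7)), (392, np.float64(43.2)), (393, np.float64(43.8)), (395, np.float64(44.9)), (396, np.float64(45.4)), (397, np.float64(46.0)), (398, np.float64(46.6))]
row 175 [(258, np.float64(-31.8)), (259, np.float64(-31.2)), (260, np.float64(-30.6)), (273, np.float64(-23.3)), (274, np.float64(-22.8)), (275, np.float64(-22.2)), (361, np.float64(26.2)), (372, np.float64(32.4)), (394, np.float64(44.7)), (395, np.float64(45.3)), (396, np.float64(45.9)), (397, np.float64(46.4))]
```

The slide sits flush but about 3 mm too far upslope: the gap at the low end is ~8.5–9 mm, where 6 would be centred. I'll lift a little, shift it and press again.

Emit:
apply_moves(
  offset=[
    [-0.7,-0.4,3.5],
    [-1.3,-0.7,-0.3],
    [-1.3,-0.7,-0.4],
    [0.3,0.2,-1.5],
    [0.2,0.1,-1],
    [0,0,0],
    [0,0,0],
  ],
  turn=[
    [0,0,0],
    [0,0,0],
    [0,0,0],
    [0,0,0],
    [0,0,0],
    [0,0,0],
    [0,0,0],
  ],
)

```text
time_s: 16.08
tcp_pos: [487.5, 388.1, 136.6]
ee_rot: [-0.744, 2.808, 0.091]
wrist_force: [-4.2, -2.2, 5.3]
grip_width: 13.3
grasp_force: 60.0
```

```bash
python3 st.py
```

```text
tcp [487.5 388.1 136.6] pitch 13.97 yaw 29.67 roll 0.01 base(91.5) [506.6 399.1  47.9] F [-4.2 -2.2  5.3] Fn 6.3 T [-0.406  0.511 -0.019]
```

Emit:
apply_moves(
  offset=[
    [0.1,0.1,-0.5],
    [0,0,-0.3],
    [0,0,0],
    [0,0,0],
  ],
  turn=[
    [0,0,0],
    [0,0,0],
    [0,0,0],
    [0,0,0],
  ],
)

```text
time_s: 16.42
tcp_pos: [487.4, 388.2, 136.6]
ee_rot: [-0.744, 2.808, 0.091]
wrist_force: [-6.4, -4.1, 9.6]
grip_width: 13.4
grasp_force: 60.8
```

```bash
python3 st.py;python3 - <<'E'
from cell import vision
from h import *
c=vision.capture("wrist");g=cv2.cvtColor(c["frame"],cv2.COLOR_RGB2GRAY).astype(int)
for X in (295,317,340):
    col=g[140:190,X];print(X,[i+140 for i in range(1,49) if abs(col[i+1]-col[i-1])>25])
E
```

```text
tcp [487.4 388.2 136.6] pitch 13.97 yaw 29.68 roll -0.0 base(91.5) [506.6 399.1  47.8] F [-6.4 -4.1  9.6] Fn 11.1 T [-0.588  0.695 -0.053]
295 [147, 148, 149, 157, 161, 162, 163, 174, 175, 177]
317 [157, 161, 162, 163, 164, 174, 176]
340 [148, 149, 150, 161, 162, 163, 164, 173, 174, 176, 182]
```

Emit:
apply_moves(
  offset=[
    [0,0,0.5],
    [0,0,0],
    [0,0,0],
    [0,0,0],
    [0,0,0],
  ],
  turn=[
    [0,0,0],
    [0,0,0],
    [0,0,0],
    [0,0,0],
    [0,0,0],
  ],
)

```text
time_s: 16.88
tcp_pos: [487.6, 388.3, 136.6]
ee_rot: [-0.744, 2.807, 0.091]
wrist_force: [-5.3, -3.6, 5.7]
grip_width: 13.1
grasp_force: 60.4
```

```bash
python3 st.py; python3 -c "
from cell import sign_off;print(sign_off())"
```

```text
tcp [487.6 388.3 136.6] pitch 13.99 yaw 29.68 roll 0.0 base(91.5) [506.8 399.2  47.9] F [-5.3 -3.6  5.7] Fn 7.0 T [-0.498  0.578 -0.041]
the job is handed in; nothing more can be done
None
```

I handed the job in at 16.9 s: the tray is home against the stop and released, and the slide is gripped and held flush on the middle of the face (about 14° slope) with about 7–8 N; no verdict came back.

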